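# Hang up the ear defenders at the packing station

## Robot

A 6-joint arm with a two-finger parallel gripper is mounted at the origin on the work surface. World frame = base frame: x ahead of the robot, y to its left, z up, the work surface at z = 0. Lengths are in m, angles in rad, forces in N, time in s.
With the tool pointing down it reaches from about 0.375 to 0.75 m from the base axis. Payload 9 kg.
Tool frame: the origin (TCP) lies between the finger pads; the fingertips stand 8 mm ahead of it and the grasp point (between the pads) lies 11 mm behind it (robot.nose_length is the distance from the TCP to the fingertips, in m); z points along the fingers, y is the direction in which the jaws open and shut (so a half turn about z gives the same grasp; the last joint's range is limited). The gripper opens to 85 mm and grips with 20 to 120 N. Pads are 22 mm wide; open, the fingers measure 114 mm over their backs; the gripper's body (76 mm by 85 mm) begins 54 mm behind the grasp point. The pads swing forward as they close: fully open they stand 13 mm farther back than shut.
Start: joints at [-1.33, 0.104, 0.097, 1.564, 0, 1.353], TCP at [0.266, -0.538, 0.239] pointing down, gripper open.
Joint ranges: [-2.99, 2.99], [-0.84, 1.86], [-1.1, 1.16], [-1.84, 2.11], [-1.51, 1.56], [-3.14, 3.14]. Speed limits (rad/s): [2.22, 2.22, 2.57, 3.14, 3.14, 3.14].

## Interface

Orientations are given as a unit quaternion [w, x, y, z].
In Python, from rig import robot gives the robot as it stands.
- The arm moves only by the tool play_rows, never from a script. Its argument "deltas" is a list of rows, each a list of 3 entries, a list of its own where there are three numbers: the shift along the tool's x, y, z in mm, then the turn, a rotation vector about the tool's x, y, z in rad, then the finger opening in mm, from 0 to 85.4. A call has 1 to 12 rows; each row shifts and turns the commanded pose from where the row before left it, along the tool's axes as they then stand; what a row does not reach is not made up. A row lasts 1/10 s, in which the tool goes at most 50 mm and 8.59 degrees, less where a joint would pass 70% of its speed; a pose out of reach is approached as far as the arm can. A call with a gripper value outside its range is refused whole. The fingers move at their own pace and stop on an object; "grip_force" is the grip in N (left out, the last holds). Time passes only in rows, so rows that do not move let the fingers close. It gives the time, the measured TCP pose, the force and the opening at its end, in the units of the state.
- robot.observe(): the state, without advancing time (a new reading comes with each control period).
- robot.get_image(name): name is "scene" or "side" or "wrist"; returns a dict with "color" (480x640x3 uint8, blue, green, red), "camera_matrix" (3x3 intrinsics, pixels), "R" (3x3) and "t" (3): a world point X has camera coordinates R X + t; the wrist camera has in their place "hand_eye" (4x4, takes a point from camera to tool coordinates, whose origin is the TCP and whose axes are the flange's). Camera axes: x right, y down, z forward; pixel columns grow to the right and rows downward; lengths in m; the calibration is good to about 2 mm. A picture is of the moment at which its call begins: read the wrist's pose just before it. There is no depth.
- robot.sign_off(): hands the job in, once; it reports no verdict.
The state is a dict: "t": time; "joint_positions": joint angles; "qvel": joint speeds; "joint_efforts": joint torques, N m; "ee_pos": TCP position; "ee_rot": TCP orientation; "ft_force": force on the tool from outside, world axes, zero at the start; "ft_torque": the same for the moment, N m; "opening": finger opening in m.
Only numpy, scipy, OpenCV 4.12 (cv2) and the standard library are available. Lean on these libraries where they do the work, as an engineer would, in place of code of your own. Each camera call takes 0.05 s, during which the arm holds its last target. There are 200 camera calls.

## Task

Put the ear defenders away on the packing stand's rail: hang the large thick-cupped pair in the left-hand bay (as the robot sees it) and the small slim-cupped pair in the right-hand bay. Each must hang freely by its crown pad near the middle of its bay, one cup in front of the bar and one behind, square to the bar and at rest. Do not shift or knock over the groceries standing about.

Things in the scene. Friction and masses are not known exactly. Their poses are not given: they have to be found in the camera images.
- ear_large: Large thick-cupped ear defenders, mm: upside-down U, 160 high, standing on its cups; grey cups, black cushions, wire arms, black crown pad. Origin centre of underside, z up. U in its x-z plane: cups at +-x, inner faces 40, outer 78 from the middle, 74 wide (y), 86 high; half a turn changes nothing. Crown pad on the z axis: 56 along x, 26 along y, 134 to 160 high; pinch across y.
- ear_slim: Small slim-cupped ear defenders, mm: upside-down U, 136 high, standing on its cups; grey cups, black cushions, wire arms, black crown pad. Origin centre of underside, z up. U in its x-z plane: cups at +-x, inner faces 40, outer 60 from the middle, 56 wide (y), 66 high; half a turn changes nothing. Crown pad on the z axis: 56 along x, 26 along y, 110 to 136 high; pinch across y.
- ear_large_seat (a point): Centre of the underside of the large pair's crown pad, 134 mm above its origin; this rests on the bar. A roll (9 mm radius) under each end of the pad, at x = +-28 mm, reaches 8 mm lower: the bar sits in the 38 mm hollow between.
- ear_slim_seat (a point): Centre of the underside of the slim pair's crown pad, 110 mm above its origin; this rests on the bar. A roll (9 mm radius) under each end of the pad, at x = +-28 mm, reaches 8 mm lower: the bar sits in the 38 mm hollow between.
- rack: Fixed stand, mm: steel bar 18 dia, 400 long, along its y axis, bar axis 157 up; origin on the table under the bar's middle, front -x (robot). Black collar (42 dia, 8 thick) at mid bar parts two bays. Arms at y +-195 (20 wide) run back to posts 30 square at x +100, y +-195, 460 high; feet 160 x 50 x 12, x 0 to +160.
- shelf_edge (a point): Middle of the lower front edge of the stand's stock shelf, 400 mm above the table, 10 mm behind the bar's axis. The shelf runs back 110 mm from here, 420 wide, lip 45 mm up, goods 110 mm up. An upright gripper over the bar hits it: lean the tool's back towards the robot by 25 to 40 degrees.
- bay_left (a point): Top of the bar (166 mm above the table) at the middle of the left bay (rack y = +95 mm); axes as the rack's.
- bay_right (a point): Top of the bar (166 mm above the table) at the middle of the right bay (rack y = -95 mm); axes as the rack's.
- tin: Loose bystander: food tin, 76 dia x 110 high mm; origin at the centre of its underside.
- bottle: Loose bystander: bottle, 68 dia x 215 high mm; origin at the centre of its underside.
- jar: Loose bystander: glass jar, 80 dia x 125 high mm; origin at the centre of its underside.
- low_tin: Loose bystander: flat tin, 86 dia x 60 high mm; origin at the centre of its underside.
- carton: Loose bystander: cardboard carton, 70 (x) x 120 (y) x 160 high mm; origin at the centre of its underside.
- tall_tin: Loose bystander: big tin, 100 dia x 150 high mm; origin at the centre of its underside.
Not all that is in view belongs to the job. What is shaped like the ear_large but orange is not meant.

How it is judged:
By the outcome, as a careful person would: the job done as asked, in the order asked, and still so for the second after the job is handed in, with the robot touching nothing.
It also fails if it takes over 61 s, if anything falls off the work surface, if the arm or the gripper's body presses on something with over 40 N, if the wrist force passes 120 N, or if a joint passes its speed limit or range.

## Working session

There is one attempt and no reset: what is moved stays moved. The work goes in short steps, Python scripts to look and compute and a tool call to move; the robot and the scene stay as the last step left them, time stands still between calls to the robot, and variables do not carry over. Pictures are saved under pics/ and viewed, about 8 in all and at most 12, crops included, and the job is handed in when it is done.

Besides the shell and the picture viewer there is one more tool, called after "Request:" as name(argument=value, ...), one argument or row to a line, values as JSON. play_rows: Moves the arm, as the interface text tells. Its arguments: {"type":"object","properties":{"deltas":{"type":"array"},"grip_force":{"type":"number"}},"required":["deltas"]}

```bash
ls; mkdir -p pics; python3 - <<'E'
from rig import robot
import cv2,pickle
s=robot.observe();print(s)
d={}
for n in("scene","side","wrist"):
    i=robot.get_image(n);d[n]=i;cv2.imwrite(f"pics/{n}0.png",i["color"]);print(n,{k:v.tolist() for k,v in i.items() if k!="color"})
d["s"]=s;pickle.dump(d,open("d0.pkl","wb"))
E
```

```text
pics
{'t': 0.0, 'joint_positions': array([-1.32968165e+00,  1.04729546e-01,  9.64293954e-02,  1.56391416e+00,
        1.20032362e-05,  1.35310805e+00]), 'qvel': array([ 0.00026972, -0.00046169,  0.00100943,  0.00012621, -0.00070833,
        0.00087718]), 'joint_efforts': array([-1.09150360e-04, -5.56923544e+01,  5.03655839e+01,  1.63182261e-02,
       -2.90134312e-04,  5.76375385e-06]), 'ee_pos': array([ 0.26565897, -0.53759842,  0.23848268]), 'ee_rot': array([-7.09012831e-04,  9.73802426e-01,  2.27394663e-01, -2.30316007e-06]), 'ft_force': array([0.00152833, 0.69965909, 0.42014592]), 'ft_torque': array([ 0.02054659, -0.00850868,  0.02092247]), 'opening': 0.08541408398349187}
scene {'camera_matrix': [[518.0426810886884, 0.0, 330.6169183720177], [0.0, 518.0426810886884, 243.5419692405763], [0.0, 0.0, 1.0]], 'R': [[-0.6110486038614704, -0.7915930679006458, 0.00013627395619084126], [-0.5317404180366014, 0.4103349220112168, -0.7408625915811305], [0.5864057737993443, -0.45277551460927307, -0.6716566100509246]], 't': [0.3817730441312631, 0.42923428672093833, 1.1484340439685132]}
side {'camera_matrix': [[568.5055230591697, 0.0, 310.56414827264257], [0.0, 568.5055230591697, 241.7802829106391], [0.0, 0.0, 1.0]], 'R': [[-0.9780273534651637, -0.20844736049157067, 0.0034919590524997083], [-0.10506326488622768, 0.4783473191874672, -0.8718632648515531], [0.18006722701639385, -0.8530729981251665, -0.48973692287223547]], 't': [0.5247687406963518, 0.22857292332811896, 1.5934831065437194]}
wrist {'camera_matrix': [[378.92745948956406, 0.0, 321.7760503105833], [0.0, 378.92745948956406, 245.5364958491217], [0.0, 0.0, 1.0]], 'hand_eye': [[-0.001114464303812296, -0.9562348273340259, -0.29259821079900766, 0.07500581546568165], [0.99999871515423, -0.0007285454766935721, -0.0014279045406515283, -0.00043764560610703995], [0.0011522409489130685, -0.29259942620407414, 0.9562344106576807, -0.1354424854752253], [0.0, 0.0, 0.0, 1.0]]}
```

View pics/scene0.png

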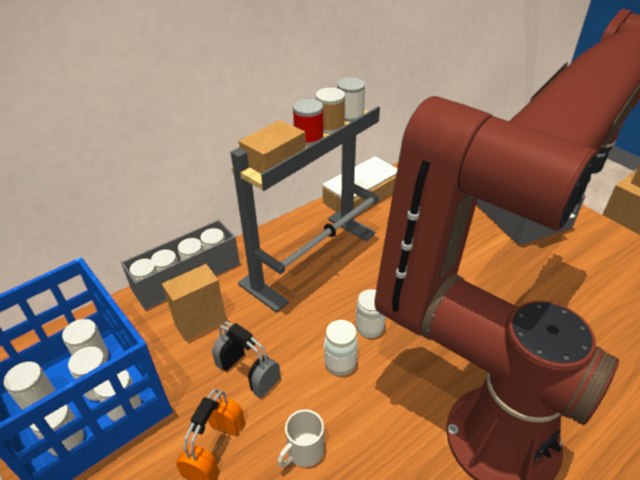

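View pics/side0.png

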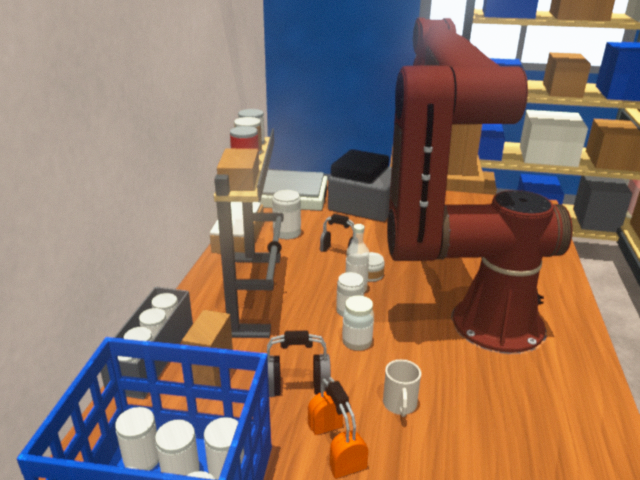

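Seen so far: a grey pair at scene (245,358) / side (297,365), an orange pair at scene (212,430) / side (338,430), and a small grey pair at side (338,232), which the arm hides in the scene view. The near grey pair looks like ear_large, the far one ear_slim, and the orange one is the decoy. I'll check this in an enlarged crop.

```bash
python3 - <<'E'
import cv2,pickle,numpy as np
d=pickle.load(open("d0.pkl","rb"))
s=d["side"]["color"];c=d["scene"]["color"]
f=lambda im,x,y,w,h:cv2.resize(im[y:y+h,x:x+w],(400,300),interpolation=cv2.INTER_CUBIC)
o=np.vstack([np.hstack([f(s,300,200,100,75),f(s,250,320,100,75)]),np.hstack([f(c,200,315,100,75),f(c,240,180,160,120)])])
cv2.imwrite("pics/crop1.png",o)
for n in("scene","side"):
    print(n,-d[n]["R"].T@d[n]["t"])
E
```

```text
scene [-0.21192525  0.64606189  1.08930492]
side [0.25031872 1.35940682 0.97783938]
```

View pics/crop1.png

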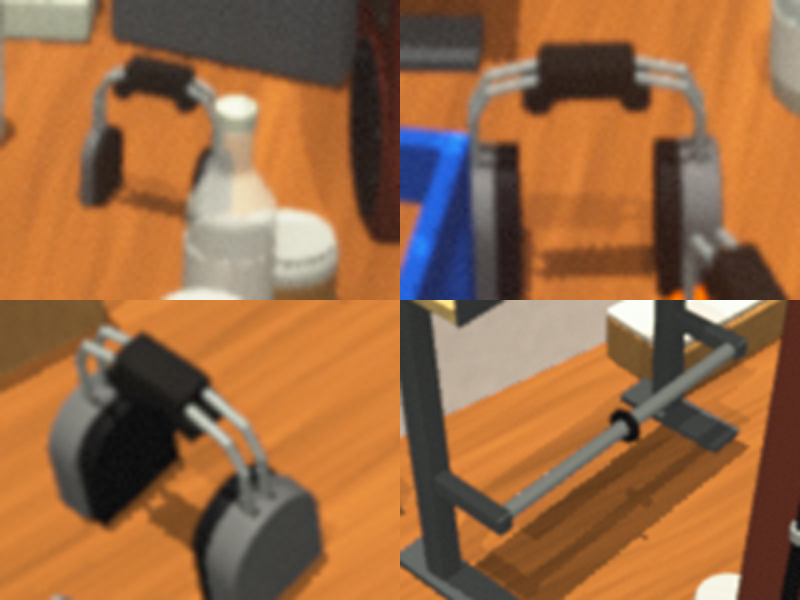

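View pics/wrist0.png

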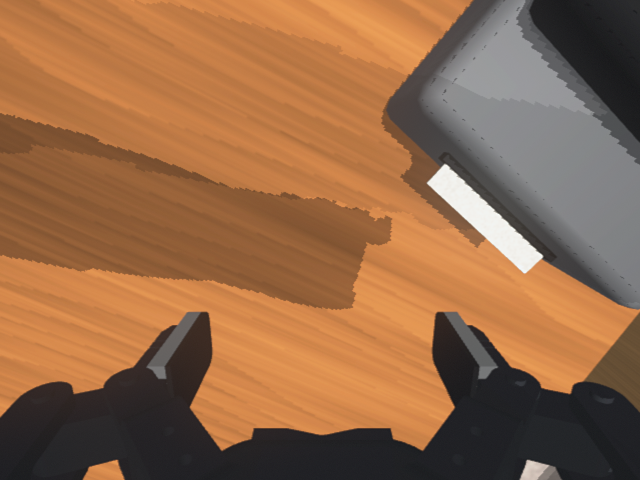

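Crop tiles: top left is the slim pair (thin grey cups, pad at about side (339,219)), partly behind the bottle. Top right and bottom left are the thick-cupped grey pair (pad at side (296,337) and scene (240,336)). Bottom right is the bar, with the collar at scene (330,230). So the identities fit. The wrist view shows only table. Next, locate all of these.

```bash
cat > h.py <<'E'
import numpy as np,cv2,pickle
from scipy.spatial.transform import Rotation as Rot
def cam(i,s=None):
    "returns K, R, t world->cam"
    if "R" in i: return i["camera_matrix"],np.array(i["R"]),np.array(i["t"])
    w,x,y,z=s["ee_rot"];T=np.eye(4);T[:3,:3]=Rot.from_quat([x,y,z,w]).as_matrix();T[:3,3]=s["ee_pos"]
    C=np.linalg.inv(T@np.array(i["hand_eye"]));return i["camera_matrix"],C[:3,:3],C[:3,3]
def ray(c,p):
    K,R,t=c;return -R.T@t,R.T@np.linalg.inv(K)@np.array([*p,1.])
def onz(c,p,z):
    o,d=ray(c,p);return o+d*(z-o[2])/d[2]
def tri(c1,p1,c2,p2):
    o,d=ray(c1,p1);q,e=ray(c2,p2);s=np.linalg.lstsq(np.c_[d,-e],q-o,rcond=None)[0]
    a,b=o+s[0]*d,q+s[1]*e;return (a+b)/2,np.linalg.norm(a-b)
def proj(c,X):
    K,R,t=c;p=K@(R@np.array(X)+t);return p[:2]/p[2]
E
python3 - <<'E'
from h import *
np.set_printoptions(precision=4,suppress=True)
d=pickle.load(open("d0.pkl","rb"));A=cam(d["scene"]);B=cam(d["side"])
def dark(n,x0,y0,x1,y1):
    im=d[n]["color"][y0:y1,x0:x1];m=(im.max(2)<48).astype(np.uint8)
    k,l,st,ce=cv2.connectedComponentsWithStats(m)
    for i in range(1,k):
        if st[i,4]>15:
            ys,xs=np.nonzero(l==i);r=cv2.minAreaRect(np.c_[xs+x0,ys+y0].astype(np.float32))
            print(n,ce[i]+[x0,y0],st[i,4],r)
dark("scene",220,315,265,350);dark("side",278,325,318,350);dark("side",322,208,356,232);dark("scene",320,220,342,240)
for n,c,p in(("collar",A,(330,230)),("endL",A,(284,267)),("endR",A,(376,198))):print(n,onz(c,p,.157))
print("large pad A",onz(A,(240,336),.15),"B",onz(B,(296.5,337.5),.147),tri(A,(240,336),B,(296.5,337.5)))
print("slim pad B",onz(B,(339.3,218.8),.123))
for n,p,c,z in(("bottle cap",(359,229),B,.215),("jarA",(341,330),A,.125),("tin",(371,298),A,.11),("lowtin",(373,260),B,.06),("tall",(286,198),B,.15),("cartonTop",(191,286),A,.16),("mug",(305,430),A,.1),("jarB",(357,305),B,.125),("tinB",(349,280),B,.11)):print(n,onz(c,p,z))
E
```

```text
scene [236.8107 339.2227] 449 ((237.5, 337.0), (31.0, 24.0), 0.0)
side [287.7105 342.3158] 38 ((288.20001220703125, 341.6000061035156), (5.692100524902344, 13.914021492004395), 71.56505584716797)
side [339.5714 220.7959] 49 ((339.54998779296875, 220.35000610351562), (15.811387062072754, 6.640782356262207), 18.434947967529297)
scene [330.551  229.2449] 49 ((330.2094421386719, 229.4932098388672), (12.206002235412598, 6.742362976074219), 54.462318420410156)
collar [ 0.6471 -0.0151  0.157 ]
endL [0.6042 0.1662 0.157 ]
endR [ 0.679 -0.212  0.157]
large pad A [0.4872 0.3644 0.15  ] B [0.4938 0.3579 0.147 ] (array([0.4911, 0.3627, 0.1487]), np.float64(0.004965437279418861))
slim pad B [ 0.5041 -0.3019  0.123 ]
bottle cap [ 0.4112 -0.072   0.215 ]
jarA [0.3766 0.1609 0.125 ]
tin [0.419  0.0302 0.11  ]
lowtin [ 0.3733 -0.1676  0.06  ]
tall [ 0.7015 -0.3656  0.15  ]
cartonTop [0.6858 0.3849 0.16  ]
mug [0.2364 0.3657 0.1   ]
jarB [0.379  0.1713 0.125 ]
tinB [0.4195 0.0373 0.11  ]
```

Request:
play_rows(
  deltas=[
    [[20,-7,-6],[0,0,0],85],
    [[38,-14,-9],[0,0,0],85],
    [[38,-14,-9],[0,0,0],85],
    [[38,-14,-9],[0,0,0],85],
    [[38,-14,-9],[0,0,0],85],
    [[38,-14,-9],[0,0,0],85],
    [[38,-14,-9],[0,0,0],85],
    [[38,-14,-6],[0,0,0],85],
    [[18,-7,0],[0,0,0],85],
    [[0,0,0],[0,0,0],85],
    [[0,0,0],[0,0,0],85],
  ],
)

```text
t: 1.25
ee_pos: [0.4886, -0.3029, 0.305]
ee_rot: [-0.0, 0.974, 0.228, -0.0]
ft_force: [0.2, 0.0, 0.4]
opening: 0.0851
```

```bash
cat >> h.py <<'E'
def snap(n,tag):
    from rig import robot
    s=robot.observe();i=robot.get_image(n);cv2.imwrite(f"pics/{tag}.png",i["color"]);pickle.dump((s,i),open(tag+".pkl","wb"));return s,i
E
python3 -c "
from h import *
s,i=snap('wrist','w1');print(s['t'],s['ee_pos'],s['ee_rot'],s['joint_positions']);print(proj(cam(i,s),[.504,-.302,.123]))"
```

```text
1.25 [ 0.4885922  -0.30287907  0.30495386] [-1.07280204e-04  9.73705267e-01  2.27811236e-01 -2.84942116e-04] [-7.82132923e-01  5.39474687e-02  1.64658782e-01  1.68199171e+00
 -3.69430386e-04  1.89980136e+00]
[330.00864196 204.47180203]
```

View pics/w1.png

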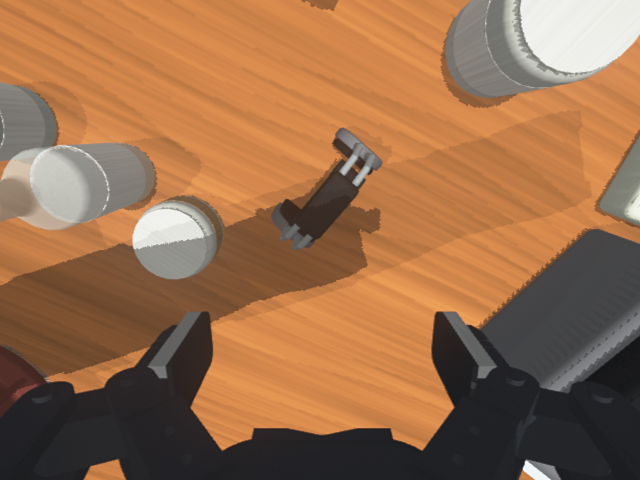

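Wrist view 1: the slim pair is at about (327,205), its U axis running from (297,235) to (360,155). The low tin is left at (178,238), the bottle beyond it, and the tall tin at upper right (560,30). Next I'll measure the pad.

```bash
cat >> h.py <<'E'
def pad(tag,box,z,thr=60):
    s,i=pickle.load(open(tag+".pkl","rb"));c=cam(i,s);x0,y0,x1,y1=box
    im=i["color"][y0:y1,x0:x1];m=((im.max(2)<thr)).astype(np.uint8)
    m=cv2.morphologyEx(m,cv2.MORPH_OPEN,np.ones((5,5),np.uint8))
    k,l,st,ce=cv2.connectedComponentsWithStats(m)
    for j in range(1,k):
        if st[j,4]<100: continue
        ys,xs=np.nonzero(l==j);P=np.array([onz(c,(x+x0,y+y0),z)[:2]*1000 for x,y in zip(xs,ys)],np.float32)
        print("comp px",ce[j]+[x0,y0],st[j,4],"rect mm",cv2.minAreaRect(P),np.round(cv2.boxPoints(cv2.minAreaRect(P))).tolist())
E
python3 -c "
from h import *
pad('w1',(265,115,395,255),.136)
s,i=pickle.load(open('w1.pkl','rb'));c=cam(i,s)
for p in((300,240),(362,162),(293,235),(305,243),(350,165),(362,180)):print(p,onz(c,p,.115))
print('tall',onz(c,(585,10),.15),'low',onz(c,(174,242),.06),'bottle',onz(c,(15,195),.2))
"
```

```text
comp px [313.75529733 215.79972659] 1463 rect mm ((490.2563171386719, -294.6302795410156), (32.12881851196289, 54.35970687866211), 30.331899642944336) [[463.0, -279.0], [490.0, -326.0], [518.0, -310.0], [490.0, -263.0]]
(300, 240) [ 0.46206772 -0.29318831  0.115     ]
(362, 162) [ 0.54693819 -0.31073673  0.115     ]
(293, 235) [ 0.46349786 -0.28561653  0.115     ]
(305, 243) [ 0.46152183 -0.29840339  0.115     ]
(350, 165) [ 0.54027201 -0.3028331   0.115     ]
(362, 180) [ 0.53366103 -0.3178125   0.115     ]
tall [ 0.70270899 -0.39360501  0.15      ] low [ 0.38578696 -0.17983348  0.06      ] bottle [ 0.43298117 -0.11107408  0.2       ]
```

Request:
play_rows(
  deltas=[
    [[0,0,0],[0,0,-0.144],85],
    [[0,0,0],[0,0,-0.144],85],
    [[0,0,0],[0,0,-0.144],85],
    [[0,0,0],[0,0,-0.144],85],
    [[0,0,0],[0,0,-0.144],85],
    [[0,0,0],[0,0,-0.144],85],
    [[0,0,0],[0,0,-0.144],85],
    [[0,0,0],[0,0,-0.144],85],
    [[0,0,0],[0,0,-0.144],85],
    [[0,0,0],[0,0,-0.144],85],
  ],
)

```text
t: 2.3
ee_pos: [0.4877, -0.3041, 0.305]
ee_rot: [-0.0, 0.581, 0.814, -0.0]
ft_force: [-0.8, 0.2, 0.1]
opening: 0.0852
```

Request:
play_rows(
  deltas=[
    [[0,0,0],[0,0,-0.144],85],
    [[0,0,0],[0,0,-0.144],85],
    [[0,0,0],[0,0,-0.144],85],
    [[0,0,0],[0,0,-0.144],85],
    [[0,0,0],[0,0,-0.144],85],
    [[0,0,0],[0,0,-0.144],85],
    [[0,0,0],[0,0,-0.144],85],
    [[0,0,0],[0,0,-0.144],85],
    [[0,0,0],[0,0,-0.144],85],
    [[0,0,0],[0,0,-0.144],85],
    [[0,0,0],[0,0,0],85],
  ],
)

```text
t: 3.4
ee_pos: [0.4878, -0.304, 0.3051]
ee_rot: [-0.0, -0.099, 0.995, 0.0]
ft_force: [-0.2, 0.2, 0.1]
opening: 0.0848
```

Request:
play_rows(
  deltas=[
    [[-4,22,0],[0,0,0],85],
    [[-8,43,0],[0,0,0],85],
    [[-8,43,0],[0,0,0],85],
    [[-8,43,0],[0,0,0],85],
    [[-8,43,0],[0,0,0],85],
    [[-8,43,0],[0,0,0],85],
    [[-8,43,0],[0,0,0],85],
    [[-8,43,0],[0,0,0],85],
  ],
)

```text
t: 4.2
ee_pos: [0.4839, 0.0265, 0.3053]
ee_rot: [0.0, -0.095, 0.995, -0.0]
ft_force: [0.7, -1.1, -0.4]
opening: 0.0852
```

```bash
python3 -c "
from h import *
s,i=snap('wrist','w2');print(s['t'],s['ee_pos'],s['ee_rot'],s['joint_positions']);c=cam(i,s)
for p in([.647,-.015,.157],[.604,.166,.157],[.679,-.212,.157]):print(proj(c,p))
snap('scene','s2');snap('side','d2')"
```

```text
4.2 [0.48386866 0.02648084 0.3053129 ] [ 1.85821413e-04 -9.52628446e-02  9.95452124e-01 -1.59766885e-04] [-2.15943235e-01 -2.20476799e-01 -9.49333977e-02  1.69588807e+00
 -1.90319964e-04 -4.06758327e-01]
[240.69063322 396.0065031 ]
[450.2983627  388.22377903]
[ 15.00487967 390.66378304]
```

View pics/w2.png

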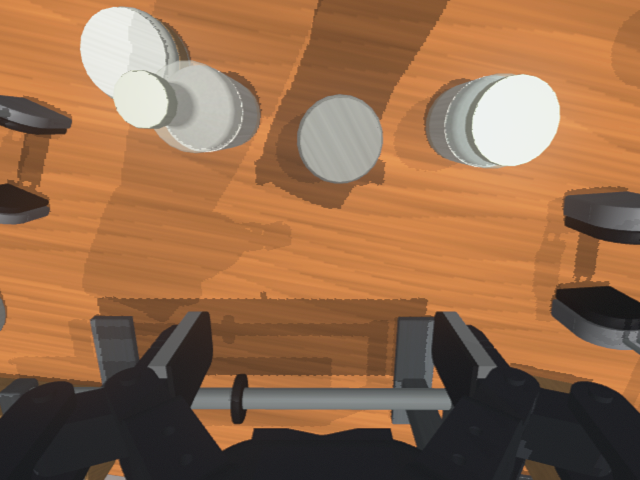

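Wrist view 2: the bar runs level at row about 398 with the collar at (240,398). Bottle, tin and jar are at the top, and the large pair is at the right edge (600,260). Next I'll measure the bar line here and the collar in both fixed cameras.

```bash
python3 - <<'E'
from h import *
np.set_printoptions(precision=4,suppress=True)
s,i=pickle.load(open('w2.pkl','rb'));c=cam(i,s);im=i["color"].astype(int)
P=[]
for x in [200,208,216,224]+list(range(256,385,16))+[390]:
    col=im[375:425,x];g=(col.max(1)-col.min(1)<28)&(col.max(1)>75)
    ys=np.nonzero(g)[0]+375;
    if len(ys)<5: continue
    P.append(onz(c,(x,(ys.min()+ys.max())/2),.157)); print(x,ys.min(),ys.max(),P[-1])
P=np.array(P);v=np.polyfit(P[:,1],P[:,0],1);print("x=a*y+b",v,"yaw deg",np.degrees(np.arctan(-v[0])))
col=im[370:430,228:256];m=col.max(2)<45;ys,xs=np.nonzero(m);px=((xs.min()+xs.max())/2+228,(ys.min()+ys.max())/2+370)
print("collar",px,xs.min()+228,xs.max()+228,ys.min()+370,ys.max()+370,onz(c,px,.157))
s2,i2=pickle.load(open('s2.pkl','rb'))
m=(i2["color"][222:238,322:340].max(2)<48);ys,xs=np.nonzero(m);pa=(xs.mean()+322,ys.mean()+222);print("scene collar",pa,len(xs),onz(cam(i2),pa,.157))
print(tri(cam(i2),pa,c,px))
E
```

```text
200 388 408 [ 0.6559 -0.0504  0.157 ]
208 388 408 [ 0.6546 -0.0434  0.157 ]
216 388 408 [ 0.6532 -0.0364  0.157 ]
224 388 408 [ 0.6519 -0.0294  0.157 ]
256 388 408 [ 0.6465 -0.0013  0.157 ]
272 388 408 [0.6438 0.0127 0.157 ]
288 388 408 [0.6412 0.0267 0.157 ]
304 388 408 [0.6385 0.0407 0.157 ]
320 388 408 [0.6358 0.0547 0.157 ]
336 388 408 [0.6331 0.0688 0.157 ]
352 388 409 [0.6309 0.0829 0.157 ]
368 388 408 [0.6277 0.0968 0.157 ]
384 388 408 [0.6251 0.1108 0.157 ]
390 388 408 [0.624  0.1161 0.157 ]
x=a*y+b [-0.1909  0.6463] yaw deg 10.807613486030874
collar (np.float64(243.5), np.float64(402.0)) 232 255 375 429 [ 0.6529 -0.0117  0.157 ]
scene collar (np.float64(331.6140350877193), np.float64(228.40350877192984)) 57 [ 0.6498 -0.0227  0.157 ]
(array([ 0.635 , -0.0102,  0.1754]), np.float64(0.0033267969079126165))
```

Request:
play_rows(
  deltas=[
    [[-8,43,0],[0,0,0],85],
    [[-8,43,0],[0,0,0],85],
    [[-8,43,0],[0,0,0],85],
    [[-8,43,0],[0,0,0],85],
    [[-8,43,0],[0,0,0],85],
    [[-8,43,0],[0,0,0],85],
    [[-8,43,0],[0,0,0],85],
    [[-6,30,0],[0,0,0],85],
    [[0,0,0],[0,0,0],85],
    [[0,0,0],[0,0,0],85],
  ],
)

```text
t: 5.35
ee_pos: [0.481, 0.3613, 0.3047]
ee_rot: [-0.0, -0.097, 0.995, -0.0]
ft_force: [-0.9, 0.1, -0.3]
opening: 0.085
```

```bash
python3 -c "
from h import *
s,i=snap('wrist','w3');print(s['t'],s['ee_pos'],s['ee_rot'],s['joint_positions']);c=cam(i,s)
print(proj(c,[.491,.362,.16]))
"
```

```text
5.35 [0.48099356 0.36131966 0.30469269] [-3.43682169e-04 -9.70124882e-02  9.95283008e-01 -4.39900266e-04] [ 4.27438949e-01  1.37710090e-01  2.52923552e-01  1.68694533e+00
 -6.09336913e-04  2.33108589e-01]
[319.33725668 244.1388535 ]
```

View pics/w3.png

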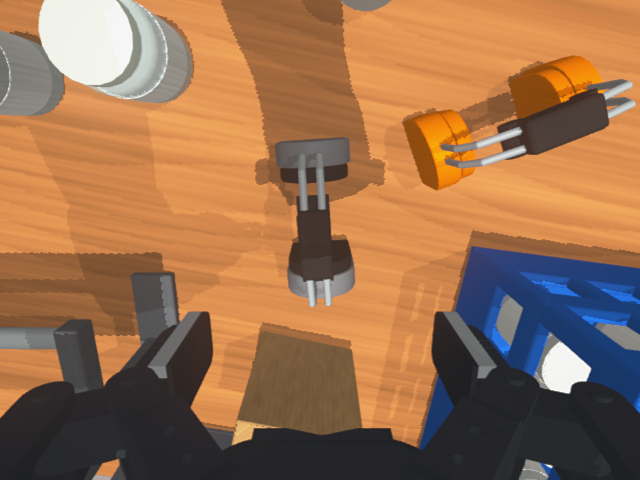

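Wrist view 3: the large grey pair's pad is at about (314,235), its U axis near the image vertical, from wires at (311,155) to (319,300). The carton is at (305,380), the orange decoy at right (550,120), the crate at lower right and the jar at upper left.

```bash
python3 - <<'E'
from h import *
np.set_printoptions(precision=4,suppress=True)
s,i=pickle.load(open('w3.pkl','rb'));c=cam(i,s);im=i["color"].astype(int)
for y in range(186,290,5):
    r=im[y,280:360]; d=np.nonzero(r.max(1)<75)[0]+280
    b=np.nonzero((r.min(1)>110))[0]+280
    print(y,"dark",(d.min(),d.max(),len(d)) if len(d) else None,"bright",b.tolist()[:1]+b.tolist()[-1:])
for y in (150,175,185,290,298):
    b=np.nonzero(im[y,280:360].min(1)>110)[0]+280;print(y,b.tolist())
cv2.imwrite("pics/crop2.png",np.hstack([cv2.resize(im[130:320,250:390].astype(np.uint8),None,fx=3,fy=3,interpolation=cv2.INTER_CUBIC),cv2.resize(pickle.load(open('w1.pkl','rb'))[1]["color"][105:270,255:400],(380,570))]))
E
```

```text
186 dark None bright [299, 323]
191 dark None bright [300, 323]
196 dark (np.int64(308), np.int64(327), 11) bright [300, 324]
201 dark (np.int64(297), np.int64(328), 14) bright [300, 324]
206 dark (np.int64(298), np.int64(328), 15) bright [301, 324]
211 dark (np.int64(298), np.int64(328), 31) bright []
216 dark (np.int64(298), np.int64(328), 31) bright []
221 dark (np.int64(298), np.int64(328), 31) bright []
226 dark (np.int64(298), np.int64(329), 32) bright []
231 dark (np.int64(299), np.int64(329), 31) bright []
236 dark (np.int64(299), np.int64(330), 32) bright []
241 dark (np.int64(299), np.int64(346), 48) bright []
246 dark (np.int64(292), np.int64(348), 57) bright []
251 dark (np.int64(291), np.int64(349), 59) bright []
256 dark (np.int64(290), np.int64(350), 58) bright []
261 dark (np.int64(290), np.int64(350), 37) bright []
266 dark (np.int64(290), np.int64(349), 38) bright []
271 dark (np.int64(292), np.int64(342), 27) bright [348, 352]
276 dark (np.int64(302), np.int64(332), 7) bright [293, 352]
281 dark None bright [293, 352]
286 dark None bright [292, 351]
150 []
175 [299, 300, 301, 302, 303, 304, 317, 318, 319, 320, 321, 322, 323]
185 [299, 300, 301, 302, 303, 304, 305, 317, 318, 319, 320, 321, 322, 323]
290 [292, 293, 294, 295, 296, 297, 298, 299, 300, 301, 302, 303, 304, 305, 306, 307, 308, 309, 310, 311, 312, 313, 314, 317, 318, 319, 320, 321, 322, 323, 324, 325, 326, 327, 328, 329, 330, 331, 332, 333, 334, 335, 336, 337, 338, 339, 340, 341, 342, 343, 344, 345, 346, 347, 348]
298 [308, 309, 310, 311, 312, 313, 314, 315, 317, 318, 319, 320, 321, 322, 323, 324, 325, 326, 327, 328, 329, 330, 331]
```

View pics/crop2.png

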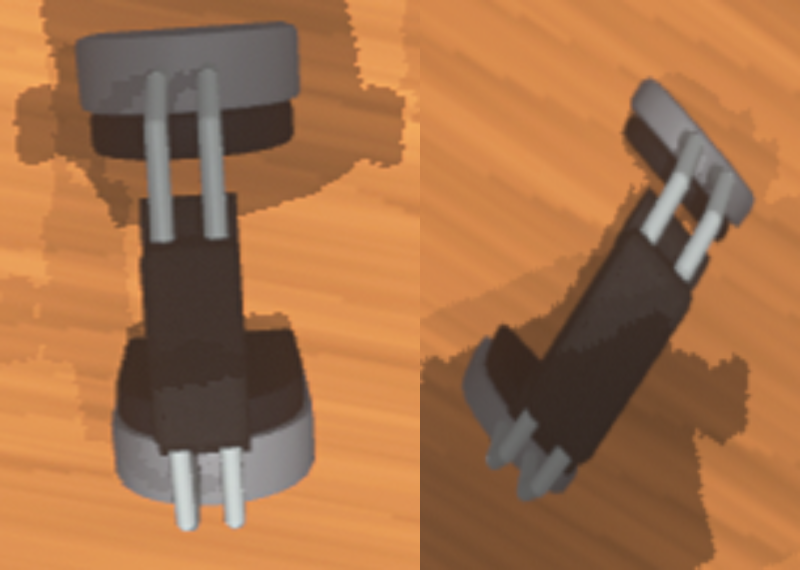

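```bash
python3 - <<'E'
from h import *
np.set_printoptions(precision=4,suppress=True)
for tag,z,q in(("w3",.16,[(297.7,211),(330,210),(303.3,280),(332.3,280)]),("w1",.136,[(335.9,171.6),(358,189),(295,222.2),(318,238.7)])):
    s,i=pickle.load(open(tag+'.pkl','rb'));c=cam(i,s);P=np.array([onz(c,p,z) for p in q])
    a=(P[0]+P[1])/2;b=(P[2]+P[3])/2
    print(tag,"centre",P.mean(0),"len",np.linalg.norm(a-b),"wid",np.linalg.norm(P[0]-P[1]),np.linalg.norm(P[2]-P[3]),"yaw",np.degrees(np.arctan2(*(b-a)[1::-1])), "Ledge",np.degrees(np.arctan2(*(P[2]-P[0])[1::-1])),"Redge",np.degrees(np.arctan2(*(P[3]-P[1])[1::-1])))
E
```

```text
w3 centre [0.4932 0.3597 0.16  ] len 0.05621115103479822 wid 0.024294646691777336 0.023045348728239535 yaw 13.928496966254558 Ledge 14.581782842964099 Redge 13.283318616438455
w1 centre [ 0.5037 -0.2986  0.136 ] len 0.05276618853158962 wid 0.02259743405034395 0.023627330249586676 yaw 167.8892013164038 Ledge 167.33588035257347 Redge 168.4462893676853
```

Request:
play_rows(
  deltas=[
    [[0,0,0],[0,0,-0.049],85],
    [[0,0,0],[0,-0.102,0],85],
    [[0,0,0],[0,-0.102,0],85],
    [[0,0,0],[0,-0.102,0],85],
    [[0,0,0],[0,-0.102,0],85],
    [[0,0,0],[0,-0.102,0],85],
    [[0,0,0],[0,-0.101,0],85],
    [[0,0,0],[0,0,0],85],
    [[0,0,0],[0,0,0],85],
  ],
)

```text
t: 6.3
ee_pos: [0.4805, 0.3611, 0.3058]
ee_rot: [0.298, -0.116, 0.947, 0.037]
ft_force: [0.6, -0.4, 1.2]
opening: 0.0846
```

```bash
cat >> h.py <<'E'
def to(pos,yaw,lean):
    "tool-frame shift (mm) and rotvec to reach TCP pos with tool x towards -(yaw deg), leaned back"
    from rig import robot
    s=robot.observe();w,x,y,z=s["ee_rot"];R=Rot.from_quat([x,y,z,w])
    T=Rot.from_euler("z",yaw+180,degrees=True)*Rot.from_euler("x",180,degrees=True)*Rot.from_euler("y",-lean,degrees=True)
    d=np.array(pos)-s["ee_pos"]
    print("t",round(s["t"],2),"pos",s["ee_pos"].round(4),"shift mm",(R.inv().apply(d)*1000).round(1),"turn",(R.inv()*T).as_rotvec().round(3),"up/mm",R.inv().apply([0,0,1]).round(3),"F",s["ft_force"].round(1),"open",round(s["opening"],4),"q",s["joint_positions"].round(2))
E
python3 -c "
from h import *
from rig import robot
print(robot.nose_length)
to([.492,.3596,.150],13.9,35)"
```

```text
0.008
t 6.3 pos [0.4805 0.3611 0.3058] shift mm [ 80.4  -4.3 133.9] turn [ 0.001 -0.001  0.001] up/mm [-0.573  0.    -0.82 ] F [ 0.6 -0.4  1.2] open 0.0846 q [ 0.5  -0.61 -0.53  1.06 -0.14  0.21]
```

Request:
play_rows(
  deltas=[
    [[10,-1,17],[0,0,0],85],
    [[18,-1,30],[0,0,0],85],
    [[18,-1,30],[0,0,0],85],
    [[17,-1,28],[0,0,0],85],
    [[11,0,19],[0,0,0],85],
    [[6,0,10],[0,0,0],85],
    [[0,0,0],[0,0,0],85],
    [[0,0,0],[0,0,0],85],
  ],
)

```text
t: 7.1
ee_pos: [0.4934, 0.3613, 0.1516]
ee_rot: [0.299, -0.117, 0.946, 0.037]
ft_force: [-0.5, -0.9, 0.2]
opening: 0.085
```

```bash
python3 -c "
from h import *
to([.492,.3596,.150],13.9,35);snap('wrist','w4')"
```

```text
t 7.1 pos [0.4934 0.3613 0.1516] shift mm [ 2.4 -1.3  0.3] turn [0.002 0.001 0.002] up/mm [-0.575  0.    -0.818] F [-0.5 -0.9  0.2] open 0.085 q [ 0.49 -0.58 -0.79  0.76 -0.14  0.2 ]
```

View pics/w4.png

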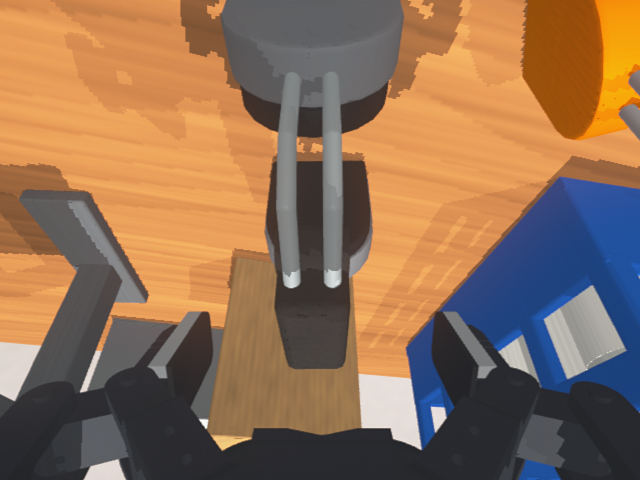

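Wrist view 4: the pad sits between the open fingers at about (312,320), slightly left of the jaw centre (322). I'll shift about 3 mm and close.

Request:
play_rows(
  deltas=[
    [[2,-3,0],[0,0,0],85],
    [[0,0,0],[0,0,0],40],
    [[0,0,0],[0,0,0],10],
    [[0,0,0],[0,0,0],10],
    [[0,0,0],[0,0,0],10],
    [[0,0,0],[0,0,0],10],
    [[0,0,0],[0,0,0],10],
    [[0,0,0],[0,0,0],10],
  ],
  grip_force=50,
)

```text
t: 7.95
ee_pos: [0.4914, 0.3579, 0.1488]
ee_rot: [0.299, -0.117, 0.946, 0.037]
ft_force: [-2.0, -1.8, 2.5]
opening: 0.0251
```

```bash
python3 -c "
from h import *
to([.492,.3596,.150],13.9,35)"
```

```text
t 7.95 pos [0.4914 0.3579 0.1488] shift mm [-1.5  1.5 -0.5] turn [0.002 0.001 0.003] up/mm [-0.574 -0.    -0.819] F [-2.  -1.8  2.5] open 0.0251 q [ 0.48 -0.6  -0.81  0.76 -0.13  0.19]
```

Request:
play_rows(
  deltas=[
    [[-6,0,-8],[0,0,0],10],
    [[-11,0,-16],[0,0,0],10],
    [[-17,0,-25],[0,0,0],10],
    [[-19,0,-27],[0,0,0],10],
    [[-19,0,-27],[0,0,0],10],
    [[-19,0,-27],[0,0,0],10],
    [[-14,0,-20],[0,0,0],10],
    [[-9,0,-13],[0,0,0],10],
    [[0,0,0],[0,0,0],10],
    [[0,0,0],[0,0,0],10],
  ],
)

```text
t: 8.95
ee_pos: [0.4909, 0.3578, 0.3465]
ee_rot: [0.298, -0.117, 0.947, 0.037]
ft_force: [0.9, -0.5, -3.2]
opening: 0.025
```

```bash
python3 -c "
from h import *
c,sn=np.cos(np.radians(10.8)),np.sin(np.radians(10.8))
b=np.array([.649,-.0155])+.095*np.array([-sn,c]);X=np.array([c,sn]);print('bay',b)
to([*(b-.1*X),.355],10.8,35);to([*(b-.0225*X),.355],10.8,35)
s,i=snap('side','d3')"
```

```text
bay [0.63119878 0.07781729]
t 8.95 pos [0.4909 0.3578 0.3465] shift mm [  21.5 -299.9  -25.2] turn [ 0.033 -0.001  0.047] up/mm [-0.573 -0.    -0.82 ] F [ 0.9 -0.5 -3.2] open 0.025 q [ 0.48 -0.56 -0.42  1.11 -0.13  0.19]
t 8.95 pos [0.4909 0.3578 0.3465] shift mm [ -41.9 -304.4   19.1] turn [ 0.033 -0.001  0.047] up/mm [-0.573 -0.    -0.82 ] F [ 0.9 -0.5 -3.2] open 0.025 q [ 0.48 -0.56 -0.42  1.11 -0.13  0.19]
```

View pics/d3.png

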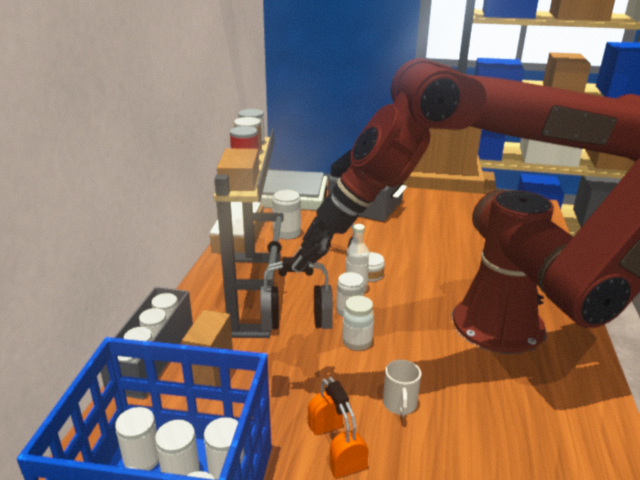

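The held pair hangs level and upright from the gripper (side view: crown about (296,265), cups (270,305) and (323,305)). Now I'll carry it in front of the left bay.

Request:
play_rows(
  deltas=[
    [[0,-6,-2],[0.017,0,0.024],10],
    [[1,-15,-2],[0.016,0,0.023],10],
    [[1,-30,-2],[0,0,0],10],
    [[1,-40,-2],[0,0,0],10],
    [[1,-40,-2],[0,0,0],10],
    [[1,-40,-2],[0,0,0],10],
    [[1,-40,-2],[0,0,0],10],
    [[1,-40,-1],[0,0,0],10],
    [[0,-28,0],[0,0,0],10],
    [[0,-15,0],[0,0,0],10],
    [[0,-7,0],[0,0,0],10],
    [[0,0,0],[0,0,0],10],
  ],
)

```text
t: 10.2
ee_pos: [0.5342, 0.0584, 0.3553]
ee_rot: [0.299, -0.089, 0.95, 0.028]
ft_force: [-0.8, -0.2, -2.2]
opening: 0.0248
```

```bash
python3 - <<'E'
from h import *
np.set_printoptions(precision=4,suppress=True)
to([.6091,.0736,.355],10.8,35)
s,i=snap('wrist','w5');c=cam(i,s);im=i["color"].astype(int)
# bar: predicted points vs what is seen
for y in(-.06,-.05,-.04,-.03,0.15,.16):
    p=proj(c,[.649-.1908*(y+.0155),y,.157]).round().astype(int)
    if 0<=p[0]<640 and 20<p[1]<460:
        col=im[p[1]-20:p[1]+20,p[0]];print(y,p,(col.max(1)-col.min(1)).tolist())
p=proj(c,[.649,-.0155,.157]);print("collar pred",p)
m=im.max(2)<45;x,y=p.round().astype(int)
if 30<x<610 and 30<y<450:
    k,l,st,ce=cv2.connectedComponentsWithStats(m[y-40:y+40,x-40:x+40].astype(np.uint8));print(st,ce+[x-40,y-40])
E
```

```text
t 10.2 pos [0.5342 0.0584 0.3553] shift mm [-62.4   1.   44.1] turn [-0.001 -0.    -0.002] up/mm [-0.573 -0.    -0.819] F [-0.8 -0.2 -2.2] open 0.0248 q [-0.29 -0.82 -0.55  1.28  0.26 -0.4 ]
-0.06 [171 177] [141, 141, 141, 136, 134, 139, 140, 141, 138, 136, 74, 9, 1, 1, 1, 2, 1, 1, 0, 4, 4, 3, 1, 2, 2, 1, 2, 2, 0, 6, 102, 137, 136, 138, 140, 138, 137, 141, 140, 139]
-0.05 [182 177] [140, 142, 142, 141, 138, 135, 137, 141, 141, 140, 79, 9, 1, 2, 1, 2, 2, 1, 2, 2, 3, 2, 2, 2, 2, 0, 1, 3, 0, 7, 105, 137, 139, 139, 137, 139, 139, 142, 140, 140]
-0.04 [193 177] [141, 142, 141, 139, 141, 140, 137, 135, 137, 142, 84, 10, 2, 3, 2, 3, 3, 1, 2, 4, 4, 3, 3, 2, 2, 0, 2, 3, 1, 8, 101, 138, 137, 139, 140, 138, 139, 139, 141, 141]
-0.03 [204 177] [142, 142, 142, 139, 142, 138, 141, 141, 137, 135, 78, 10, 2, 2, 2, 0, 2, 2, 1, 3, 3, 3, 3, 3, 1, 0, 2, 3, 1, 7, 96, 135, 138, 137, 139, 141, 141, 140, 141, 141]
0.15 [402 176] [3, 3, 3, 4, 3, 4, 2, 3, 2, 3, 3, 0, 2, 2, 4, 3, 4, 5, 5, 5, 6, 6, 6, 6, 5, 4, 5, 5, 4, 3, 3, 2, 2, 2, 1, 1, 1, 1, 1, 2]
0.16 [413 176] [3, 3, 5, 29, 54, 85, 108, 126, 132, 140, 142, 55, 3, 3, 2, 2, 3, 4, 5, 5, 3, 5, 4, 5, 4, 4, 4, 5, 4, 3, 2, 3, 3, 5, 5, 5, 5, 5, 5, 5]
collar pred [219.8317 176.8263]
[[   0    0   80   80 6400]] [[219.5 176.5]]
```

```bash
python3 - <<'E'
from h import *
s,i=pickle.load(open('w5.pkl','rb'));im=i["color"].astype(int)
for y in(162,165,177,189):
    print(y,[(x,int(im[y,x].max()),int(im[y,x].max()-im[y,x].min())) for x in range(208,240,2)])
E
```

```text
162 [(208, 233, 140), (210, 171, 100), (212, 70, 21), (214, 72, 21), (216, 72, 22), (218, 71, 23), (220, 69, 25), (222, 69, 24), (224, 68, 24), (226, 111, 56), (228, 234, 141), (230, 232, 140), (232, 232, 140), (234, 231, 141), (236, 231, 140), (238, 230, 139)]
165 [(208, 230, 138), (210, 134, 70), (212, 72, 20), (214, 74, 23), (216, 73, 21), (218, 72, 24), (220, 70, 26), (222, 70, 24), (224, 69, 25), (226, 73, 29), (228, 223, 139), (230, 233, 144), (232, 233, 143), (234, 233, 143), (236, 233, 143), (238, 233, 144)]
177 [(208, 169, 2), (210, 95, 15), (212, 85, 19), (214, 88, 18), (216, 87, 17), (218, 76, 25), (220, 75, 23), (222, 171, 3), (224, 187, 4), (226, 186, 4), (228, 187, 4), (230, 187, 4), (232, 187, 4), (234, 187, 4), (236, 187, 4), (238, 188, 4)]
189 [(208, 226, 135), (210, 227, 138), (212, 95, 37), (214, 80, 26), (216, 81, 27), (218, 81, 26), (220, 79, 28), (222, 78, 29), (224, 77, 29), (226, 74, 28), (228, 132, 69), (230, 222, 136), (232, 221, 134), (234, 220, 134), (236, 218, 132), (238, 218, 133)]
```

Request:
play_rows(
  deltas=[
    [[-6,0,4],[0,0,0],10],
    [[-13,0,9],[0,0,0],10],
    [[-18,0,13],[0,0,0],10],
    [[-15,0,11],[0,0,0],10],
    [[-10,0,7],[0,0,0],10],
    [[-5,0,3],[0,0,0],10],
    [[0,0,0],[0,0,0],10],
    [[0,0,0],[0,0,0],10],
  ],
)

```text
t: 11.05
ee_pos: [0.6144, 0.0755, 0.3556]
ee_rot: [0.299, -0.09, 0.949, 0.028]
ft_force: [-0.4, 0.4, -1.5]
opening: 0.0251
```

Request:
play_rows(
  deltas=[
    [[6,0,8],[0,0,0],10],
    [[12,0,17],[0,0,0],10],
    [[16,0,23],[0,0,0],10],
    [[16,0,23],[0,0,0],10],
    [[16,0,23],[0,0,0],10],
    [[12,0,17],[0,0,0],10],
    [[8,0,11],[0,0,0],10],
    [[3,0,5],[0,0,0],10],
    [[0,0,0],[0,0,0],10],
    [[0,0,0],[0,0,0],10],
  ],
)

```text
t: 12.05
ee_pos: [0.6153, 0.0747, 0.202]
ee_rot: [0.3, -0.09, 0.949, 0.028]
ft_force: [0.6, -0.8, -2.1]
opening: 0.0255
```

```bash
python3 - <<'E'
from h import *
c,sn=np.cos(np.radians(10.8)),np.sin(np.radians(10.8))
b=np.array([.649,-.0165])+.095*np.array([-sn,c]);X=np.array([c,sn])
to([*(b-.0025*X),.190],10.8,35)
snap('side','d4');snap('scene','s4')
E
```

```text
t 12.05 pos [0.6153 0.0747 0.202 ] shift mm [-4.2 -0.9 17.6] turn [-0.001  0.002  0.001] up/mm [-0.575 -0.001 -0.818] F [ 0.6 -0.8 -2.1] open 0.0255 q [-0.2  -0.62 -0.72  0.89  0.22 -0.32]
```

Request:
play_rows(
  deltas=[
    [[-5,0,4],[0,0,0],10],
    [[-6,-1,4],[0,0,0],10],
    [[3,0,5],[0,0,0],10],
    [[4,0,5],[0,0,0],10],
    [[2,0,3],[0,0,0],10],
    [[0,0,0],[0,0,0],10],
    [[0,0,0],[0,0,0],10],
  ],
)

```text
t: 12.85
ee_pos: [0.6282, 0.0765, 0.1843]
ee_rot: [0.299, -0.09, 0.949, 0.028]
ft_force: [1.1, -0.3, -1.8]
opening: 0.0252
```

Request:
play_rows(
  deltas=[
    [[1,0,1],[0,0,0],10],
    [[1,0,2],[0,0,0],10],
    [[1,0,1],[0,0,0],10],
    [[0,0,0],[0,0,0],10],
    [[0,0,0],[0,0,0],10],
  ],
)

```text
t: 13.35
ee_pos: [0.6287, 0.0764, 0.1806]
ee_rot: [0.3, -0.09, 0.949, 0.028]
ft_force: [-1.9, 0.3, 4.1]
opening: 0.0252
```

```bash
python3 - <<'E'
from h import *
c,sn=np.cos(np.radians(10.8)),np.sin(np.radians(10.8))
b=np.array([.649,-.0165])+.095*np.array([-sn,c]);X=np.array([c,sn])
to([*(b-.0025*X),.1808],10.8,35)
E
```

```text
t 13.35 pos [0.6287 0.0764 0.1806] shift mm [-0.1 -0.1 -0.1] turn [-0.     0.002  0.001] up/mm [-0.575 -0.001 -0.818] F [-1.9  0.3  4.1] open 0.0252 q [-0.19 -0.57 -0.73  0.83  0.21 -0.31]
```

Request:
play_rows(
  deltas=[
    [[0,0,0],[0,0,0],29],
    [[0,0,0],[0,0,0],33],
    [[0,0,0],[0,0,0],45],
    [[0,0,0],[0,0,0],65],
    [[0,0,0],[0,0,0],75],
    [[0,0,0],[0,0,0],75],
    [[0,0,-8],[0,0,0],75],
    [[0,0,-15],[0,0,0],75],
    [[0,0,-30],[0,0,0],75],
    [[0,0,-35],[0,0,0],75],
    [[0,0,-30],[0,0,0],75],
    [[0,0,-15],[0,0,0],75],
  ],
)

```text
t: 14.55
ee_pos: [0.5527, 0.0619, 0.2924]
ee_rot: [0.301, -0.09, 0.949, 0.028]
ft_force: [0.6, -0.7, 0.5]
opening: 0.0748
```

```bash
python3 - <<'E'
from h import *
to([.45,-.0,.36],-12.1,35)
im={}
for n in("side","scene","wrist"): im[n]=snap(n,"r1"+n)[1]["color"]
f=lambda a,x,y,w,h:cv2.resize(a[y:y+h,x:x+w],(400,300),interpolation=cv2.INTER_CUBIC)
cv2.imwrite("pics/c3.png",np.vstack([np.hstack([f(im["side"],200,180,160,120),f(im["scene"],220,170,180,135)]),np.hstack([f(im["wrist"],0,0,640,480),f(im["side"],300,180,120,90)])]))
E
```

```text
t 14.55 pos [0.5527 0.0619 0.2924] shift mm [  52.9  -41.7 -120.1] turn [0.228 0.004 0.328] up/mm [-0.577 -0.002 -0.817] F [ 0.6 -0.7  0.5] open 0.0748 q [-0.26 -0.83 -0.68  1.15  0.25 -0.38]
```

View pics/c3.png

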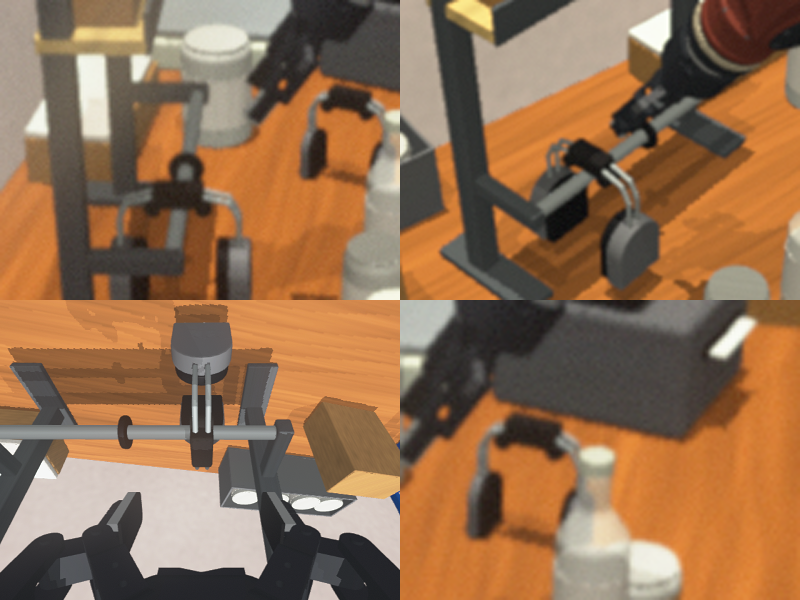

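Composite: the large pair hangs on the bar in the left bay, midway between collar and arm (wrist tile: collar 125, pad 202, arm 283). It is square to the bar, one cup in front and one behind. The slim pair is unmoved. Next, the slim pair.

Request:
play_rows(
  deltas=[
    [[0,0,-10],[0.057,0.001,0.082],85],
    [[0,0,-10],[0.057,0.001,0.082],85],
    [[0,0,-10],[0.057,0.001,0.082],85],
    [[0,0,-5],[0.057,0.001,0.082],85],
    [[0,0,0],[0,0,0],85],
  ],
)

```text
t: 15.2
ee_pos: [0.5374, 0.0627, 0.3174]
ee_rot: [0.295, 0.1, 0.95, -0.031]
ft_force: [0.3, 0.3, -0.9]
opening: 0.0853
```

```bash
python3 -c "
from h import *
to([.5017,-.2982,.26],-12.1,35)"
```

```text
t 15.2 pos [0.5374 0.0627 0.3174] shift mm [  -0.5 -360.3   70.3] turn [ 0.    -0.009  0.001] up/mm [-0.566 -0.001 -0.824] F [ 0.3  0.3 -0.9] open 0.0853 q [-0.09 -0.82 -0.63  1.16 -0.07  0.1 ]
```

Request:
play_rows(
  deltas=[
    [[0,-15,0],[0,-0.009,0],85],
    [[0,-30,0],[0,0,0],85],
    [[0,-43,0],[0,0,0],85],
    [[0,-45,0],[0,0,0],85],
    [[0,-45,5],[0,0,0],85],
    [[0,-45,10],[0,0,0],85],
    [[0,-45,15],[0,0,0],85],
    [[0,-42,15],[0,0,0],85],
    [[0,-28,15],[0,0,0],85],
    [[0,-15,10],[0,0,0],85],
    [[0,-7,0],[0,0,0],85],
    [[0,0,0],[0,0,0],85],
  ],
)

```text
t: 16.4
ee_pos: [0.5214, -0.298, 0.2666]
ee_rot: [0.287, 0.101, 0.952, -0.032]
ft_force: [0.5, 0.3, -0.1]
opening: 0.085
```

```bash
python3 - <<'E'
from h import *
np.set_printoptions(precision=4,suppress=True)
to([.5017,-.2982,.125],-12.1,35)
s,i=snap('wrist','w6');c=cam(i,s);im=i["color"].astype(int)
e=np.array([np.cos(np.radians(-12.1)),np.sin(np.radians(-12.1))]);n=np.array([-e[1],e[0]]);C=np.array([.5037,-.2986])
# lateral pad edges at top face, sections along its length
for u in(-.02,-.01,0,.01,.02):
    v=np.arange(-.025,.0251,.001);row=[]
    for k in v:
        p=proj(c,[*(C+u*e+k*n),.136]).round().astype(int);row.append(int(im[p[1],p[0]].max()))
    d=v[np.array(row)<80];print(u,p,(d.min(),d.max(),len(d)) if len(d) else row)
for u in np.arange(-.036,.037,.004):
    p=proj(c,[*(C+u*e),.136]).round().astype(int);print(round(u,3),p,im[p[1],p[0]])
E
```

```text
t 16.4 pos [ 0.5214 -0.298   0.2666] shift mm [ 94.2  -3.9 107.5] turn [-0.003 -0.026  0.001] up/mm [-0.552 -0.003 -0.834] F [ 0.5  0.3 -0.1] open 0.085 q [-0.92 -0.58 -0.55  1.13  0.37 -0.62]
-0.02 [359  74] (np.float64(-0.013999999999999992), np.float64(0.015000000000000034), 30)
-0.01 [358  92] (np.float64(-0.015999999999999993), np.float64(0.017000000000000036), 34)
0 [357 108] (np.float64(-0.01299999999999999), np.float64(0.014000000000000033), 28)
0.01 [356 123] (np.float64(-0.01299999999999999), np.float64(0.01100000000000003), 25)
0.02 [355 137] (np.float64(-0.01299999999999999), np.float64(0.01100000000000003), 25)
-0.036 [313  43] [36 41 52]
-0.032 [313  51] [35 39 50]
-0.028 [313  59] [36 42 52]
-0.024 [313  67] [43 48 58]
-0.02 [313  74] [47 52 60]
-0.016 [313  81] [47 51 61]
-0.012 [313  88] [47 51 61]
-0.008 [314  95] [46 50 60]
-0.004 [314 101] [47 51 62]
-0.0 [314 108] [51 55 65]
0.004 [314 114] [47 53 64]
0.008 [314 120] [43 49 61]
0.012 [314 126] [45 51 62]
0.016 [314 132] [45 51 62]
0.02 [314 137] [47 53 65]
0.024 [315 143] [44 50 62]
0.028 [315 148] [ 68 119 186]
0.032 [315 153] [ 68 119 188]
0.036 [315 158] [ 69 121 191]
```

Request:
play_rows(
  deltas=[
    [[0,0,0],[-0.003,-0.026,0],85],
    [[0,0,0],[0,0,0],85],
  ],
)

```text
t: 16.65
ee_pos: [0.522, -0.2966, 0.268]
ee_rot: [0.3, 0.1, 0.948, -0.033]
ft_force: [-0.3, -0.2, -0.2]
opening: 0.0852
```

```bash
python3 -c "
from h import *
to([.5012,-.2985,.125],-12.1,35)"
```

```text
t 16.65 pos [ 0.522  -0.2966  0.268 ] shift mm [ 98.6  -5.9 105.4] turn [-0.001  0.003  0.002] up/mm [-0.576 -0.002 -0.818] F [-0.3 -0.2 -0.2] open 0.0852 q [-0.93 -0.61 -0.58  1.11  0.39 -0.62]
```

Request:
play_rows(
  deltas=[
    [[14,-2,5],[0,0,0],85],
    [[18,-2,20],[0,0,0],85],
    [[20,-2,24],[0,0,0],85],
    [[20,0,24],[0,0,0],85],
    [[15,0,18],[0,0,0],85],
    [[8,0,10],[0,0,0],85],
    [[3,0,4],[0,0,0],85],
    [[0,0,0],[0,0,0],85],
    [[0,0,0],[0,0,0],85],
  ],
)

```text
t: 17.55
ee_pos: [0.5016, -0.3, 0.1272]
ee_rot: [0.3, 0.1, 0.948, -0.033]
ft_force: [-0.2, -0.2, -0.0]
opening: 0.0851
```

```bash
python3 - <<'E'
from h import *
to([.5012,-.2985,.125],-12.1,35)
s,i=snap('wrist','w7');im=i["color"].astype(int)
for y in(290,310,330,350):
    d=np.nonzero(im[y,215:430].max(1)<85)[0]+215;print(y,d.min() if len(d) else 0,d.max() if len(d) else 0,len(d))
E
```

```text
t 17.55 pos [ 0.5016 -0.3     0.1272] shift mm [1.8 1.4 1.4] turn [-0.003  0.003  0.002] up/mm [-0.576 -0.003 -0.818] F [-0.2 -0.2 -0. ] open 0.0851 q [-0.97 -0.65 -0.86  0.88  0.41 -0.67]
290 290 361 69
310 289 362 74
330 290 357 68
350 292 353 62
```

Request:
play_rows(
  deltas=[
    [[2,1,1],[0,0,0],85],
    [[0,0,0],[0,0,0],40],
    [[0,0,0],[0,0,0],10],
    [[0,0,0],[0,0,0],10],
    [[0,0,0],[0,0,0],10],
    [[0,0,0],[0,0,0],10],
    [[0,0,0],[0,0,0],10],
    [[0,0,0],[0,0,0],10],
  ],
  grip_force=50,
)

```text
t: 18.4
ee_pos: [0.5003, -0.2984, 0.1236]
ee_rot: [0.299, 0.1, 0.948, -0.033]
ft_force: [0.0, -0.8, 1.2]
opening: 0.0253
```

```bash
python3 -c "
from h import *
to([.5012,-.2985,.125],-12.1,35)"
```

```text
t 18.4 pos [ 0.5003 -0.2984  0.1236] shift mm [-1.6  0.1 -0.6] turn [-0.002  0.001  0.001] up/mm [-0.575 -0.002 -0.818] F [ 0.  -0.8  1.2] open 0.0253 q [-0.97 -0.65 -0.87  0.88  0.41 -0.67]
```

Request:
play_rows(
  deltas=[
    [[-6,0,-8],[0,0,0],10],
    [[-11,0,-16],[0,0,0],10],
    [[-17,0,-25],[0,0,0],10],
    [[-19,0,-27],[0,0,0],10],
    [[-19,0,-27],[0,0,0],10],
    [[-19,0,-27],[0,0,0],10],
    [[-14,0,-20],[0,0,0],10],
    [[-6,0,-8],[0,0,0],10],
    [[0,0,0],[-0.038,0,-0.055],10],
    [[0,0,0],[-0.076,0,-0.109],10],
    [[0,0,0],[-0.076,0,-0.109],10],
    [[0,0,0],[-0.038,0,-0.055],10],
  ],
)

```text
t: 19.6
ee_pos: [0.4999, -0.2982, 0.3152]
ee_rot: [0.299, -0.092, 0.949, 0.028]
ft_force: [0.3, 0.5, -2.6]
opening: 0.0253
```

```bash
python3 -c "
from h import *
to([.5686,-.1285,.32],10.8,35)"
```

```text
t 19.6 pos [ 0.4999 -0.2982  0.3152] shift mm [-84.6 153.5  53.1] turn [ 0.001 -0.001  0.004] up/mm [-0.573 -0.001 -0.82 ] F [ 0.3  0.5 -2.6] open 0.0253 q [-1.06 -0.38 -0.31  1.42  0.57 -1.19]
```

Request:
play_rows(
  deltas=[
    [[-5,9,3],[0,0,0],10],
    [[-11,20,7],[0,0,0],10],
    [[-18,32,11],[0,0,0],10],
    [[-18,32,11],[0,0,0],10],
    [[-16,30,10],[0,0,0],10],
    [[-11,20,7],[0,0,0],10],
    [[-6,10,4],[0,0,0],10],
    [[0,0,0],[0,0,0],10],
    [[0,0,0],[0,0,0],10],
  ],
)

```text
t: 20.5
ee_pos: [0.5698, -0.129, 0.321]
ee_rot: [0.299, -0.09, 0.95, 0.027]
ft_force: [0.4, 0.2, -1.3]
opening: 0.0251
```

```bash
python3 - <<'E'
from h import *
np.set_printoptions(precision=4,suppress=True)
c,sn=np.cos(np.radians(10.8)),np.sin(np.radians(10.8))
b=np.array([.649,-.0165])-.095*np.array([-sn,c]);X=np.array([c,sn])
to([*(b-.018*X),.32],10.8,35)
s,i=snap('wrist','w8');C=cam(i,s);im=i["color"].astype(int)
for y in(-.18,-.17,-.16,-.07,-.06,-.05,-.04):
    p=proj(C,[.649-.1908*(y+.0155),y,.157]).round().astype(int)
    if 0<=p[0]<640 and 25<p[1]<455:
        col=im[p[1]-25:p[1]+25,p[0]];g=np.nonzero((col.max(1)-col.min(1)<15)&(col.max(1)>60))[0]+p[1]-25;print(y,p,g.min() if len(g) else 0,g.max() if len(g) else 0,len(g))
p=proj(C,[.649,-.0165,.157]).round().astype(int);print("collar",p)
for dy in(-15,15):print([(int(x),int(im[p[1]+dy,x].max())) for x in range(p[0]-16,min(p[0]+18,640),2)])
E
```

```text
t 20.5 pos [ 0.5698 -0.129   0.321 ] shift mm [-65.7   0.7  47.1] turn [-0.003 -0.001  0.001] up/mm [-0.573 -0.003 -0.819] F [ 0.4  0.2 -1.3] open 0.0251 q [-0.68 -0.58 -0.46  1.26  0.45 -0.77]
-0.18 [241 203] 178 227 50
-0.17 [252 203] 178 227 44
-0.16 [264 203] 178 213 36
-0.07 [369 203] 194 213 20
-0.06 [381 203] 194 213 20
-0.05 [393 203] 194 213 20
-0.04 [404 203] 194 213 20
collar [432 203]
[(416, 186), (418, 184), (420, 184), (422, 183), (424, 182), (426, 64), (428, 52), (430, 52), (432, 52), (434, 51), (436, 52), (438, 52), (440, 52), (442, 56), (444, 172), (446, 189), (448, 190)]
[(416, 209), (418, 205), (420, 204), (422, 207), (424, 132), (426, 55), (428, 57), (430, 57), (432, 56), (434, 57), (436, 58), (438, 58), (440, 57), (442, 98), (444, 210), (446, 209), (448, 207)]
```

Request:
play_rows(
  deltas=[
    [[-6,0,4],[0,0,0],10],
    [[-13,0,9],[0,0,0],10],
    [[-18,0,13],[0,0,0],10],
    [[-15,0,11],[0,0,0],10],
    [[-9,0,7],[0,0,0],10],
    [[-5,0,3],[0,0,0],10],
    [[0,0,0],[0,0,0],10],
    [[0,0,0],[0,0,0],10],
  ],
)

```text
t: 21.35
ee_pos: [0.6493, -0.1141, 0.3206]
ee_rot: [0.299, -0.09, 0.95, 0.027]
ft_force: [0.1, 0.0, -1.5]
opening: 0.025
```

Request:
play_rows(
  deltas=[
    [[5,0,7],[0,0,0],10],
    [[10,0,14],[0,0,0],10],
    [[15,0,21],[0,0,0],10],
    [[15,0,21],[0,0,0],10],
    [[13,0,19],[0,0,0],10],
    [[8,0,11],[0,0,0],10],
    [[4,0,6],[0,0,0],10],
    [[0,0,0],[0,0,0],10],
    [[0,0,0],[0,0,0],10],
  ],
)

```text
t: 22.25
ee_pos: [0.6496, -0.1146, 0.2008]
ee_rot: [0.3, -0.09, 0.949, 0.026]
ft_force: [-0.6, 0.7, -1.6]
opening: 0.0248
```

```bash
python3 - <<'E'
from h import *
c,sn=np.cos(np.radians(10.8)),np.sin(np.radians(10.8))
b=np.array([.649,-.0165])-.095*np.array([-sn,c]);X=np.array([c,sn])
to([*(b-.003*X),.20],10.8,35);to([*(b-.003*X),.1835],10.8,35)
E
```

```text
t 22.25 pos [ 0.6496 -0.1146  0.2008] shift mm [-11.6   1.5   9.2] turn [-0.004  0.001  0.002] up/mm [-0.575 -0.004 -0.818] F [-0.6  0.7 -1.6] open 0.0248 q [-0.55 -0.39 -0.55  0.93  0.4  -0.64]
t 22.25 pos [ 0.6496 -0.1146  0.2008] shift mm [-2.2  1.6 22.7] turn [-0.004  0.001  0.002] up/mm [-0.575 -0.004 -0.818] F [-0.6  0.7 -1.6] open 0.0248 q [-0.55 -0.39 -0.55  0.93  0.4  -0.64]
```

Request:
play_rows(
  deltas=[
    [[-6,1,4],[0,0,0],10],
    [[-6,1,5],[-0.004,0,0.002],10],
    [[3,0,5],[0,0,0],10],
    [[4,0,5],[0,0,0],10],
    [[2,0,3],[0,0,0],10],
    [[0,0,0],[0,0,0],10],
    [[0,0,0],[0,0,0],10],
  ],
)

```text
t: 22.95
ee_pos: [0.6634, -0.1095, 0.1829]
ee_rot: [0.299, -0.09, 0.95, 0.029]
ft_force: [0.0, -0.2, -1.2]
opening: 0.0254
```

Request:
play_rows(
  deltas=[
    [[1,0,1],[0,0,0],10],
    [[1,0,2],[0,0,0],10],
    [[0,0,0],[0,0,0],10],
    [[0,0,0],[0,0,0],10],
  ],
)

```text
t: 23.35
ee_pos: [0.6637, -0.1095, 0.1796]
ee_rot: [0.299, -0.09, 0.949, 0.029]
ft_force: [-0.4, -0.7, -1.7]
opening: 0.0251
```

```bash
python3 - <<'E'
from h import *
to([.6639,-.1104,.1796],10.8,35)
E
```

```text
t 23.35 pos [ 0.6637 -0.1095  0.1796] shift mm [-0.  -0.9  0. ] turn [ 0.001 -0.    -0.001] up/mm [-0.574  0.001 -0.819] F [-0.4 -0.7 -1.7] open 0.0251 q [-0.53 -0.34 -0.55  0.88  0.39 -0.62]
```

Not yet in contact, so I'll lower another millimetre at a time.

Request:
play_rows(
  deltas=[
    [[0.6,0,0.8],[0,0,0],10],
    [[0,0,0],[0,0,0],10],
    [[0,0,0],[0,0,0],10],
  ],
)

```text
t: 23.65
ee_pos: [0.664, -0.1096, 0.1795]
ee_rot: [0.3, -0.09, 0.949, 0.029]
ft_force: [-3.4, -0.1, 5.8]
opening: 0.0251
```

Request:
play_rows(
  deltas=[
    [[0.3,0,0.4],[0,0,0],10],
    [[0,0,0],[0,0,0],10],
    [[0,0,0],[0,0,0],10],
  ],
)

```text
t: 23.95
ee_pos: [0.6641, -0.1097, 0.1795]
ee_rot: [0.3, -0.09, 0.949, 0.029]
ft_force: [-6.2, 2.1, 9.1]
opening: 0.0247
```

Request:
play_rows(
  deltas=[
    [[-0.3,0,-0.4],[0,0,0],10],
    [[0,0,0],[0,0,0],29],
    [[0,0,0],[0,0,0],33],
    [[0,0,0],[0,0,0],45],
    [[0,0,0],[0,0,0],65],
    [[0,0,0],[0,0,0],75],
    [[0,0,0],[0,0,0],75],
    [[0,0,-8],[0,0,0],75],
    [[0,0,-15],[0,0,0],75],
    [[0,0,-30],[0,0,0],75],
    [[0,0,-35],[0,0,0],75],
    [[0,0,-30],[0,0,0],75],
  ],
)

```text
t: 25.15
ee_pos: [0.5963, -0.1223, 0.2773]
ee_rot: [0.3, -0.09, 0.949, 0.029]
ft_force: [0.1, -1.0, -0.4]
opening: 0.0752
```

Request:
play_rows(
  deltas=[
    [[0,0,-30],[0,0,0],75],
    [[0,0,-30],[0,0,0],75],
    [[0,0,-20],[0,0,0],75],
    [[0,0,0],[0,0,0],75],
    [[0,0,0],[0,0,0],75],
    [[0,0,0],[0,0,0],75],
    [[0,0,0],[0,0,0],75],
    [[0,0,0],[0,0,0],75],
    [[0,0,0],[0,0,0],75],
    [[0,0,0],[0,0,0],75],
    [[0,0,0],[0,0,0],75],
    [[0,0,0],[0,0,0],75],
  ],
)

```text
t: 26.35
ee_pos: [0.5522, -0.131, 0.3408]
ee_rot: [0.299, -0.09, 0.95, 0.029]
ft_force: [0.1, 0.6, -0.0]
opening: 0.075
```

```bash
python3 - <<'E'
from h import *
im={}
for n in("side","scene","wrist"): im[n]=snap(n,"f"+n)[1]["color"]
d=pickle.load(open("d0.pkl","rb"))
df=cv2.absdiff(snap("wrist","fwrist2")[1]["color"],im["wrist"]).max();print("motion between wrist frames",df)
f=lambda a,x,y,w,h:cv2.resize(a[y:y+h,x:x+w],(400,300),interpolation=cv2.INTER_CUBIC)
cv2.imwrite("pics/c4.png",np.vstack([np.hstack([f(im["side"],180,170,240,180),f(im["scene"],220,170,180,135)]),np.hstack([im["wrist"][90:390,20:420] if 0 else f(im["wrist"],0,0,640,480),f(d["side"]["color"],180,170,240,180)])]))
E
```

```text
motion between wrist frames 44
```

View pics/c4.png

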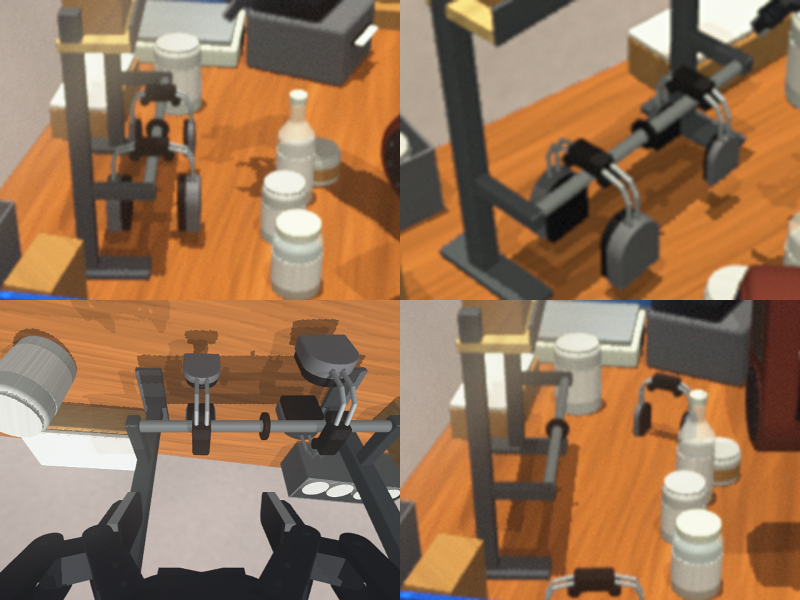

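```bash
python3 - <<'E'
from h import *
a=pickle.load(open("r1scene.pkl","rb"))[1]["color"];b=pickle.load(open("fscene.pkl","rb"))[1]["color"]
d=cv2.absdiff(a,b).max(2)
print("large region scene diff >40:",(d[225:300,275:340]>40).sum(), "noise mean",d[225:300,275:340].mean())
a=pickle.load(open("r1side.pkl","rb"))[1]["color"];b=pickle.load(open("fside.pkl","rb"))[1]["color"];d=cv2.absdiff(a,b).max(2)
print("side",(d[245:310,240:305]>40).sum())
i=snap('scene','g1')[1]["color"];print("fscene vs now",(cv2.absdiff(i,pickle.load(open("fscene.pkl","rb"))[1]["color"]).max(2)>40).sum())
o=pickle.load(open("d0.pkl","rb"))["side"]["color"];d=cv2.absdiff(o,b).max(2)
for n,(x,y,w,h) in dict(jar=(340,295,35,55),tin=(335,270,35,45),bottle=(345,225,27,65),lowtin=(370,252,14,28),tall=(270,190,32,25),carton=(183,312,50,70)).items():print(n,(d[y:y+h,x:x+w]>45).sum(),w*h)
w=snap('wrist','g2')[1]["color"];print("wrist",(cv2.absdiff(w,pickle.load(open("fwrist.pkl","rb"))[1]["color"]).max(2)>40).sum())
E
```

```text
large region scene diff >40: 111 noise mean 6.070974358974359
side 217
fscene vs now 0
jar 0 1925
tin 78 1575
bottle 153 1755
lowtin 156 392
tall 0 800
carton 0 3500
wrist 3
```

```bash
python3 - <<'E'
from h import *
L=lambda t:pickle.load(open(t+".pkl","rb"))[1]["color"]
o=pickle.load(open("d0.pkl","rb"));s0=o["side"]["color"]
def sh(a,b,x,y,w,h,n):
    r=cv2.matchTemplate(b[y-8:y+h+8,x-8:x+w+8],a[y:y+h,x:x+w],cv2.TM_CCOEFF_NORMED);_,m,_,p=cv2.minMaxLoc(r);print(n,"shift px",p[0]-8,p[1]-8,round(m,3))
f=L("fside")
for n,r in dict(jar=(340,295,35,55),tin=(335,270,32,25),bottle=(347,224,22,40),lowtin=(371,252,13,26),tall=(270,190,32,25)).items():sh(s0,f,*r,n)
a,b=L("r1scene"),L("fscene")
for n,r in dict(pad=(285,228,35,25),rearcup=(275,245,35,30),frontcup=(308,258,32,45)).items():sh(a,b,*r,"large "+n)
ys,xs=np.nonzero(cv2.absdiff(a,b).max(2)[225:300,275:340]>40);print("scene diff cols",np.bincount((xs+275)//10*10)[270:].nonzero()[0]+270,"rows",ys.min()+225,ys.max()+225)
E
```

```text
jar shift px 0 0 0.995
tin shift px 0 0 0.943
bottle shift px 0 0 0.897
lowtin shift px 2 1 0.691
tall shift px 0 0 0.998
large pad shift px 0 0 0.978
large rearcup shift px 0 0 0.999
large frontcup shift px 0 0 0.996
scene diff cols [310 320 330] rows 225 237
```

```bash
python3 -c "
from rig import robot
print(robot.sign_off())"
```

```text
the job is handed in; nothing more can be done
None
```

Both ear defenders are on the rail and the job is handed in at about 27 s of the 61 s allowed. The large pair went on first, in the left bay, then the slim pair in the right bay.

**Placing:** Each pair was gripped by its crown pad with the tool leaned back 35°, lowered over the bar until the wrist force showed contact, and released. I then backed the gripper off about 0.2 m.

**Last checks:**
- **Position:** The final views show each pair near the middle of its bay, with one cup in front of the bar and one behind. The slim pair is square to the bar.
- **Large pair:** In the last wrist view it looked turned, but the camera was off to one side. Patch matching in the scene view found no movement since its release, when it was square.
- **At rest:** The last scene frames were identical, and 3 pixels differed between the last wrist frames. One earlier wrist comparison had a peak difference of 44 grey levels, which I put down to image noise.
- **Groceries:** The jar, tin, bottle and tall tin matched with no shift, and the carton's patch was unchanged.
- **Disagreement:** The flat tin gave a poor match (0.69, apparent shift 2 px). I think this was the bottle partly hiding it and the changed shadow of the arm, since the gripper never came close to it, but I did not check it from another view.

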